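# Take a bracket from the tilt-out bin

## Robot

A 6-joint arm with a two-finger parallel gripper is mounted at the origin on the work surface. World frame = base frame: x ahead of the robot, y to its left, z up, the work surface at z = 0. Lengths are in m, angles in rad, forces in N, time in s.
With the tool pointing down it reaches from about 0.3 to 0.775 m from the base axis. Payload 14.6 kg.
Tool frame: the origin (TCP) lies midway between the tips of the shut fingers; the grasp point (between the pads) lies 19 mm behind it; z points along the fingers, y is the line along which they close (so a half turn about z gives the same grasp; the last joint's range is limited). The gripper opens to 94 mm and grips with 3 to 60 N. Pads are 16 mm wide; open, the fingers measure 119 mm over their backs; the gripper's body (75 mm by 177 mm) begins 78 mm behind the grasp point.
Start: joints at [1.059, 0.3, 1.521, -0, 1.321, -0.067], TCP at [0.237, 0.496, 0.205] pointing down, gripper open.
Joint ranges: [-3.03, 3.03], [-0.79, 2.21], [0.23, 2.52], [-1.04, 4.18], [0, 3.07], [-2.55, 2.55]. Speed limits (rad/s): [2.22, 2.22, 2.57, 3.14, 3.14, 3.14].

## Interface

Orientations are given as [roll, pitch, yaw] about the fixed x, y, z axes, in that order (R = Rz(yaw) Ry(pitch) Rx(roll)).
In Python, from station import telemetry, optics, ctrl gives the robot as it stands.
- The arm moves only by the tool carry_out, never from a script. Its argument "plan" is a list that holds one entry, the list of rows, each a list of 7 numbers: the shift along the tool's x, y, z in mm, then the turn, a rotation vector about the tool's x, y, z in rad, then the finger opening in mm, from 0 to 94. A call has 1 to 20 rows; each row shifts and turns the commanded pose from where the row before left it, along the tool's axes as they then stand; what a row does not reach is not made up. A row lasts 1/12 s, in which the tool goes at most 41.7 mm and 7.16 degrees, less where a joint would pass 70% of its speed; a pose out of reach is approached as far as the arm can. A call with a gripper value outside its range is refused whole. The fingers move at their own pace and stop on an object; "squeeze" is the grip in N (left out, the last holds). Time passes only in rows, so rows that do not move let the fingers close. It gives the time, the measured TCP pose, the force, the opening and the grip force at its end, in the units of the state.
- telemetry.get_obs(): the state, without advancing time (a new reading comes with each control period).
- optics.camera(name): name is "scene" or "top" or "wrist"; returns a dict with "pixels" (480x640x3 uint8, red, green, blue), "intrinsics" (3x3 intrinsics, pixels), "origin" and "rotation" of the camera in the world. Camera axes: x right, y down, z forward; pixel columns grow to the right and rows downward; lengths in m; the calibration is good to about 2 mm. A picture is of the moment at which its call begins. There is no depth.
- ctrl.hand_in(): hands the job in; it is judged then, once.
The state is a dict: "time_s": time; "qpos": joint angles; "joint_vel": joint speeds; "tau": joint torques, N m; "ee_pos": TCP position; "eef_rot": TCP orientation; "force": force on the tool from outside, world axes, zero at the start; "moment": the same for the moment, N m; "grip_width": finger opening in m; "grip_force": force on a finger pad.
Only numpy, scipy, OpenCV 4.12 (cv2) and the standard library are available. Lean on these libraries where they do the work, as an engineer would, in place of code of your own. Each camera call takes 0.05 s, during which the arm holds its last target. There are 200 camera calls.

## Task

Tip the bin with the yellow lip well forward (most of the way to its stop), take the aluminium bracket out of its back compartment and lay it flat, rib up, in the recess of the black foam pad, setting it down in the grip rather than dropping it. Then let go and push the bin fully shut again. Leave the blue bin shut and the other things on the bench where they are.

Things in the scene. Friction and masses are not known exactly. Their poses are not given: they have to be found in the camera images.
- bin_yellow (a joint): tilt of the black bin with the YELLOW lip, rad: 0 = shut (upright), grows as the bin tips forward, up to its stop at 0.75. The hinge is stiff (about 0.5 N m): the bin stays where it is left. Pulling it open at the lip takes about 6 to 8 N
- bin_yellow_hinge (a point): middle of the yellow bin's hinge axis, fixed in its grey station (154 mm wide) 15 mm above the table. x points level from the bin's front to its back, y along the hinge, z up. The bin turns about this y axis, its top coming towards -x (the robot's side)
- bin_yellow_lip (a point): middle of the top edge, inner face, of the yellow bin's front wall, 146 mm from the hinge axis; moves with the bin. The wall is flat, 130 mm wide, 4 mm thick, its inner face through the hinge axis (upright when shut); its top 26 mm is yellow. A finger can go down behind it: parts in the front pocket lie over 100 mm below. x along the floor to the back, z up the wall
- bin_yellow_back (a point): on top of the yellow bin's floor (5 mm thick), 115 mm behind the front wall, in the middle of the back compartment; moves with the bin, z normal to the floor. The compartment is 106 mm long (x), 122 mm wide; its side and back walls reach 50 mm, the low front divider 22 mm above the floor; the bin's sides are 115 mm high within 50 mm of the front. A part lifted straight up from the tipped bin catches on the back wall
- yellow_cover (a point): middle of the front edge, upper face, of the fixed clear cover over the yellow bin's back, 195 mm above the table and 115 mm behind the hinge; the cover runs 71 mm back from here, over grey side cheeks. The top is open between lip and cover
- bin_blue (a joint): tilt of the look-alike bin with the BLUE lip, rad, 0 = shut; it is not wanted and stays shut
- bin_blue_hinge (a point): middle of the blue bin's hinge axis, as for the yellow one; that station is the same size
- bracket_mid (a point): centre of the aluminium bracket, 25 mm above its underside. Upside-down T: base 90 x 44 x 6 mm, with a rib on top 90 mm long, 14 mm thick, rising to 50 mm. x along its length, y across the rib, z up out of the base. About 0.2 kg. Starts flat on the floor of the yellow bin's back compartment, length front to back; tilts with the bin and stays in the compartment
- pad_recess (a point): centre of the floor of the recess in the black foam pad (firm, fixed). Pad 190 x 130 x 40 mm; recess 120 mm (x) by 66 mm (y), 10 mm deep, with a green floor 30 mm above the table. x along its length
- tape: green roll of tape, diameter 64, height 24 mm, lying flat; origin at its underside; bystander
- pliers: pliers with one red and one blue handle, 145 mm long, 12 mm high, lying along its x; origin at its underside; bystander
- driver: black electric screwdriver with a yellow band, 230 mm long, 40 mm high, lying along its x; origin at its underside; bystander
- scanner: black and blue hand scanner on a grey foot, 130 mm high; origin at its underside; bystander
- cup: white bowl, diameter 72, height 50 mm; origin at its underside; bystander
Not all that is in view belongs to the job. What is shaped like the part that bears bracket_mid but green is not meant. Of the things shaped like the part that bears pad_recess, the black one is meant.

How it is judged:
On the way, in this order (a step that is already met when the one before it is completed fails the run):
1. the yellow bin is tipped forward by more than 0.55 rad with the bracket still in its back compartment (value of joint bin_yellow above 0.55 rad and distance between bracket_mid and bin_yellow_back below 0.055 m), for 0.2 s.
2. the bracket is in the recess, flat, within 10 mm of its floor, while the fingers still hold it (horizontal distance between bracket_mid and pad_recess below 0.03 m and z of bracket_mid in the frame of pad_recess below 0.035 m and angle between bracket_mid's own z axis and vertical below 0.12 rad and contact force between the fingers and bracket above 0.5 N), for 0.05 s.
At the end, for the whole second after the job is handed in: the bracket rests flat (within 0.12 rad) and rib up on the floor of the pad's recess (centre within 30 mm of the recess's centre, height within 4 mm), released and still, and both bins are shut (within 0.06 rad) (horizontal distance between bracket_mid and pad_recess below 0.03 m and z of bracket_mid in the frame of pad_recess between 0.021 and 0.029 m and angle between bracket_mid's own z axis and vertical below 0.12 rad and linear speed of bracket below 0.02 m/s and value of joint each of bin_yellow, bin_blue below 0.06 rad); the robot touches nothing.
It fails at once if the blue bin is opened (more than 0.15 rad) (value of joint bin_blue above 0.15 rad).
It fails at once if the tape, pliers, screwdriver, scanner or bowl is moved more than 40 mm (distance of any of tape, pliers, driver, scanner, cup from where it was at the start of the episode above 0.04 m).
It also fails if it takes over 72 s, if anything falls off the work surface, if the arm or the gripper's body presses on something with over 40 N, if the wrist force passes 120 N, or if a joint passes its speed limit or range.

## Working session

There is one attempt and no reset: what is moved stays moved. The work goes in short steps, Python scripts to look and compute and a tool call to move; the robot and the scene stay as the last step left them, time stands still between calls to the robot, and variables do not carry over. Pictures are saved under pics/ and viewed, at most 10 in all, crops included, and the job is handed in when it is done.

Besides the shell and the picture viewer there is one more tool, called by a JSON object that holds its "fn" and its "kwargs", one argument or row to a line. carry_out: Moves the arm, as the interface text tells. Its arguments: {"type":"object","properties":{"plan":{"type":"array","items":{"type":"array","items":{"type":"array","items":{"type":"number"}}}},"squeeze":{"type":"number"}},"required":["plan"]}

```bash
mkdir -p pics; ls; python3 - <<'E'
from station import telemetry, optics, ctrl
import cv2,pickle
o=telemetry.get_obs();print(o)
for n in ("scene","top"):
    c=optics.camera(n);pickle.dump(c,open(n+"0.pkl","wb"));cv2.imwrite(f"pics/{n}0.png",c["pixels"][:,:,::-1]);print(n,c["intrinsics"],c["origin"],c["rotation"])
E
```

```text
pics
{'time_s': 0.0, 'qpos': array([ 1.05942667e+00,  3.00479423e-01,  1.52160227e+00, -3.91257412e-05,
        1.32069854e+00, -6.66013325e-02]), 'joint_vel': array([ 0.00062311,  0.00110677, -0.00056428,  0.00029108, -0.00048194,
        0.00046362]), 'tau': array([ 1.44256461e-03, -5.31813705e+01, -3.52733195e+01,  7.09385751e-02,
        2.44765927e-02, -6.71930684e-05]), 'ee_pos': array([0.23651575, 0.49624652, 0.2048728 ]), 'eef_rot': array([-3.14040518e+00, -4.12231505e-05,  2.69683401e+00]), 'force': array([-0.19001782, -0.13397239,  0.73342622]), 'moment': array([ 0.01343391, -0.00999003, -0.01981671]), 'grip_force': 0.0, 'grip_width': 0.09397052616641774}
scene [[447.92938143   0.         309.33723763]
 [  0.         447.92938143 246.64016665]
 [  0.           0.           1.        ]] [1.00235541 0.90545769 0.76675337] [-2.12425193 -0.02076359  2.65020958]
top [[553.30631517   0.         308.81034612]
 [  0.         553.30631517 239.97692136]
 [  0.           0.           1.        ]] [0.29181112 0.01551115 1.57505231] [-2.97831351 -0.01139172 -1.59037154]
```

View pics/scene0.png

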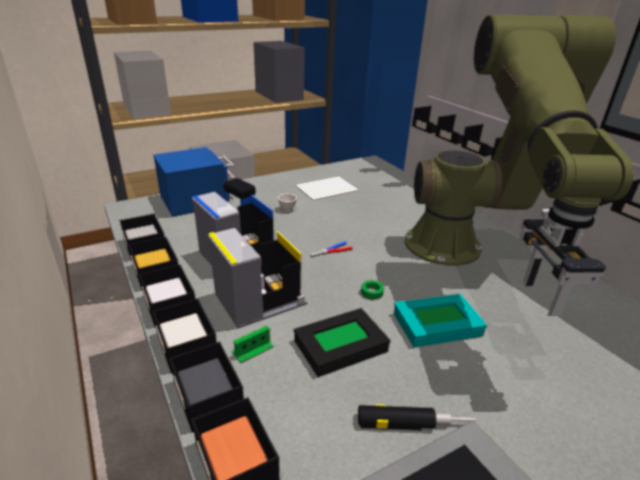

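View pics/top0.png

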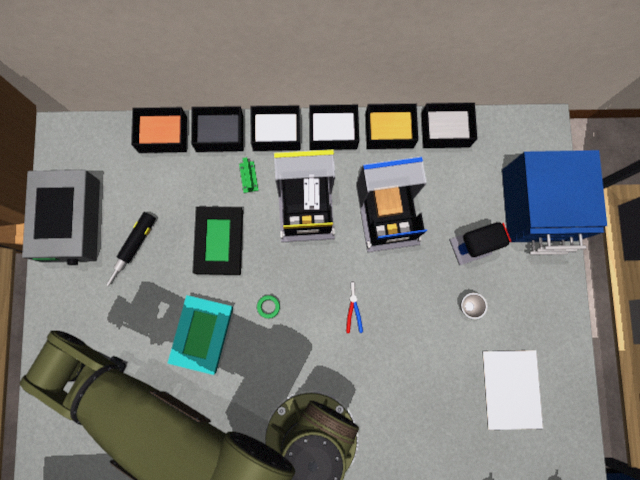

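The top view shows +x up and +y left. The yellow bin is at about (305,200), the bracket inside it at (311,192), the black pad at (217,240), and the blue bin at (393,205). I'll enlarge the bin and pad area.

```bash
python3 - <<'E'
import cv2
im=cv2.imread("pics/top0.png")[145:285,185:345]
cv2.imwrite("pics/crop0.png",cv2.resize(im,None,fx=5,fy=5,interpolation=cv2.INTER_CUBIC)[:600])
im=cv2.imread("pics/top0.png")[145:265,185:345]
cv2.imwrite("pics/crop0.png",cv2.resize(im,None,fx=5,fy=5,interpolation=cv2.INTER_CUBIC))
E
cat > h.py <<'E'
import numpy as np,pickle
from scipy.spatial.transform import Rotation as R
def cam(c): return c["intrinsics"],np.array(c["origin"]),R.from_euler("xyz",c["rotation"]).as_matrix() if np.size(c["rotation"])==3 else np.array(c["rotation"])
def unproj(c,u,v,z):
    K,o,M=cam(c); d=M@np.linalg.solve(K,[u,v,1.]); return o+d*(z-o[2])/d[2]
def proj(c,p):
    K,o,M=cam(c); q=K@(M.T@(np.array(p)-o)); return q[:2]/q[2]
E
```

```text
(no output)
```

View pics/crop0.png

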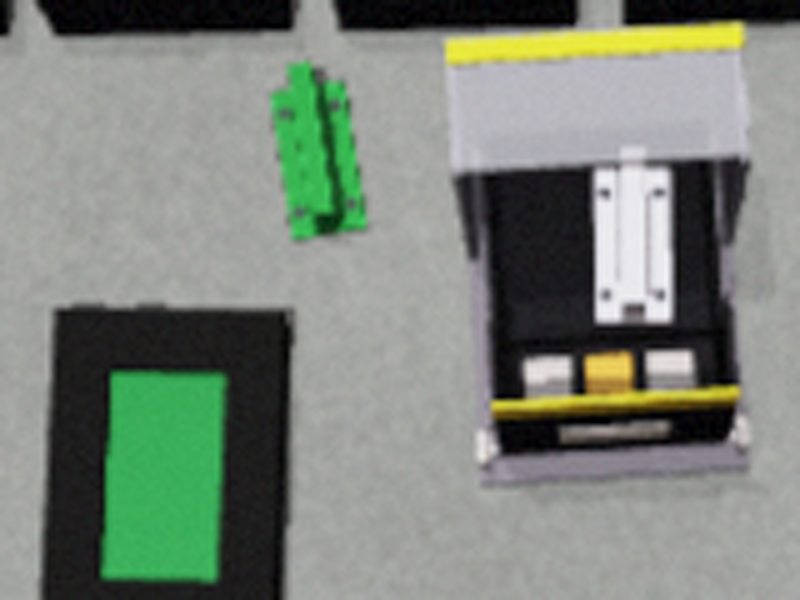

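```bash
python3 - <<'E'
from h import *
c=pickle.load(open("top0.pkl","rb"))
P=lambda u,v,z:unproj(c,(u+.5)/5-.5+185,(v+.5)/5-.5+145,z).round(4)
def pr(n,*a): print(n,*[list(map(float,P(*x))) for x in a])
pr("lip",(492,401,.161),(739,388,.161))
pr("cover",(452,172,.195),(747,160,.195))
pr("recess",(110,372,.03),(226,373,.03),(217,580,.03),(102,578,.03))
pr("padtop",(55,310,.04),(292,310,.04))
pr("base front",(596,322,.026),(672,324,.026)); pr("base back seen",(596,168,.026),(672,168,.026))
pr("rib",(622,305,.07),(646,305,.07),(619,165,.07),(643,165,.07))
pr("station front",(482,485,.0),(748,468,.0))
E
```

```text
lip [0.5656, 0.0612, 0.161] [0.5703, -0.0675, 0.161]
cover [0.6793, 0.0792, 0.195] [0.6832, -0.0728, 0.195]
recess [0.6115, 0.2822, 0.03] [0.6098, 0.2164, 0.03] [0.4913, 0.221, 0.03] [0.4936, 0.2855, 0.03]
padtop [0.6458, 0.3119, 0.04] [0.6436, 0.1778, 0.04]
base front [0.6368, 0.0055, 0.026] [0.6349, -0.038, 0.026]
base back seen [0.7278, 0.0038, 0.026] [0.7271, -0.0401, 0.026]
rib [0.6364, -0.0089, 0.07] [0.6362, -0.0223, 0.07] [0.717, -0.0088, 0.07] [0.7167, -0.0223, 0.07]
station front [0.5476, 0.0727, 0.0] [0.5548, -0.0809, 0.0]
```

```bash
cat >> h.py <<'E'
H=np.array([.567,-.002,.015]); YAW=.035
B=lambda th:R.from_euler("z",YAW)*R.from_euler("y",-th)
D0=R.from_matrix(np.diag([-1.,1,-1]))
def bp(th,a,y,b): return H+B(th).apply([a,y,b])   # point in bin frame -> world
def bR(th): return B(th)*D0
def rows(start,wps,grip=None):
    """wps: (pos,Rot,n). Prints rounded rows, tracking the rounded commands."""
    p,r=start; out=[]
    for tp,tr,n in wps:
        for k in range(n,0,-1):
            d=r.inv().apply(tp-p)*1000/k; w=(r.inv()*tr).as_rotvec()/k
            d,w=d.round(1),w.round(3); p=p+r.apply(d/1000); r=r*R.from_rotvec(w)
            out.append([*map(float,d),*map(float,w)])
    for o in out: print([x if x else 0 for x in o])
    print("end",p.round(4),"maxstep",max(np.linalg.norm(o[:3]) for o in out),max(np.linalg.norm(o[3:]) for o in out)*57.3)
def now():
    from station import telemetry
    o=telemetry.get_obs(); return o["ee_pos"],R.from_euler("xyz",o["eef_rot"])
E
python3 - <<'E'
from h import *
s=now()
t=bp(0,.028,0,.146)
rows(s,[(np.array([.35,.3,.3]),bR(0),8),(t+[0,0,.12],bR(0),10),])
E
```

```text
[-23.4, -16.1, -11.9, 0, 0, -0.06]
[-22.4, -17.4, -11.9, 0, 0, -0.06]
[-21.3, -18.7, -11.9, 0, 0, -0.06]
[-20.1, -20.0, -11.8, 0, 0, -0.06]
[-18.8, -21.1, -11.9, 0, 0, -0.06]
[-17.6, -22.3, -11.8, 0, 0, -0.06]
[-16.2, -23.3, -11.9, 0, 0, -0.06]
[-14.7, -24.1, -11.8, -0.001, -0.001, -0.06]
[-23.4, -31.0, 1.9, 0, 0, 0]
[-23.4, -30.9, 1.9, 0, 0, 0]
[-23.4, -31.0, 1.9, 0, 0, 0]
[-23.4, -30.9, 1.9, 0, 0, 0]
[-23.4, -31.0, 1.9, 0, 0, 0]
[-23.4, -30.9, 1.9, 0, 0, 0]
[-23.5, -31.0, 1.9, 0, 0, 0]
[-23.4, -30.9, 1.9, 0, 0, 0]
[-23.5, -31.0, 1.9, 0, 0, 0]
[-23.4, -30.9, 1.9, 0, 0.001, 0]
end [ 0.5949 -0.001   0.281 ] maxstep 38.94688691025253 3.438954867397942
```

{"fn": "carry_out", "kwargs": {
  "plan": [
    [[-23.4, -16.1, -11.9, 0, 0, -0.06, 16], [-22.4, -17.4, -11.9, 0, 0, -0.06, 16], [-21.3, -18.7, -11.9, 0, 0, -0.06, 16], [-20.1, -20, -11.8, 0, 0, -0.06, 16], [-18.8, -21.1, -11.9, 0, 0, -0.06, 16], [-17.6, -22.3, -11.8, 0, 0, -0.06, 16], [-16.2, -23.3, -11.9, 0, 0, -0.06, 16], [-14.7, -24.1, -11.8, 0, 0, -0.06, 16], [-23.4, -31, 1.9, 0, 0, 0, 16], [-23.4, -31, 1.9, 0, 0, 0, 16], [-23.4, -31, 1.9, 0, 0, 0, 16], [-23.4, -31, 1.9, 0, 0, 0, 16], [-23.4, -31, 1.9, 0, 0, 0, 16], [-23.4, -31, 1.9, 0, 0, 0, 16], [-23.4, -31, 1.9, 0, 0, 0, 16], [-23.4, -31, 1.9, 0, 0, 0, 16], [-23.4, -31, 1.9, 0, 0, 0, 16], [-23.4, -31, 1.9, 0, 0, 0, 16], [0, 0, 0, 0, 0, 0, 16], [0, 0, 0, 0, 0, 0, 16]]
  ],
  "squeeze": 20
}}

```text
time_s: 1.77
ee_pos: [0.5951, -0.0028, 0.2799]
eef_rot: [3.141, -0.002, -3.109]
force: [-0.1, 0.7, 0.0]
grip_width: 0.0159
grip_force: 0.0
```

```bash
python3 - <<'E'
from h import *
from station import optics
import cv2
s=now();print(s[0],s[1].as_matrix().round(3))
c=optics.camera("wrist");pickle.dump(c,open("w1.pkl","wb"));cv2.imwrite("pics/w1.png",c["pixels"][:,:,::-1])
print(c["origin"],c["rotation"])
t=bp(0,.028,0,.116)
rows(s,[(t,bR(0),7)])
E
```

```text
[ 0.59512968 -0.00283124  0.2799105 ] [[-0.999 -0.033 -0.002]
 [-0.033  0.999  0.   ]
 [ 0.002  0.    -1.   ]]
[ 0.5178379  -0.00487493  0.46010899] [2.87542943e+00 2.18028191e-04 1.60379929e+00]
[0, 0.3, 21.3, 0, 0, 0]
[0, 0.2, 21.3, 0, 0, 0]
[-0.1, 0.3, 21.3, 0, 0, 0]
[0, 0.2, 21.3, 0, -0.001, -0.001]
[0, 0.3, 21.2, 0, 0, 0]
[0, 0.2, 21.3, 0, -0.001, -0.001]
[-0.1, 0.3, 21.2, 0, 0, 0]
end [ 0.595 -0.001  0.131] maxstep 21.30234728850321 0.08103443712397834
```

View pics/w1.png

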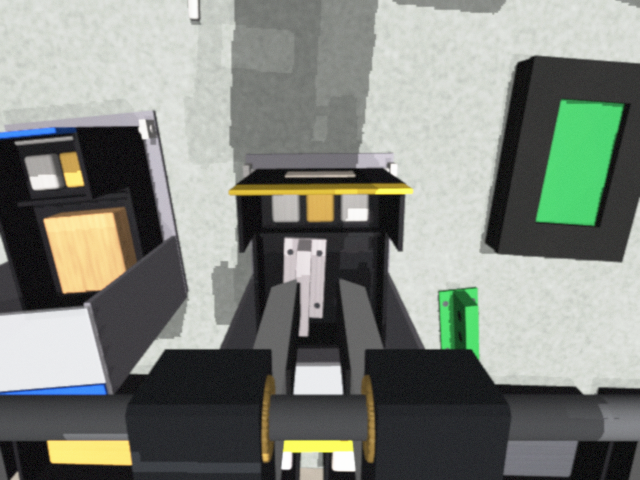

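The wrist view shows the lip strip running from (232,189) to (411,190). The bracket's front end is at (305,240), and the recess corners are at (562,100), (622,101), (599,226) and (536,222).

```bash
python3 - <<'E'
from h import *
c=pickle.load(open("w1.pkl","rb"))
P=lambda u,v,z:unproj(c,u,v,z).round(4)
print("lip",P(232,192,.161),P(411,193,.161)); print("rec",[P(u,v,.03) for u,v in((562,100),(622,101),(599,226),(536,222))])
print("base front",P(286,239,.026),P(326,239,.026),"rib",P(298,240,.07),P(312,240,.07))
print(proj(c,bp(0,0,.065,.146)),proj(c,bp(0,0,-.065,.146)))
E
```

```text
lip [ 0.5667 -0.0638  0.161 ] [0.5633 0.0623 0.161 ]
rec [array([0.4889, 0.2282, 0.03  ]), array([0.4879, 0.2859, 0.03  ]), array([0.6111, 0.2892, 0.03  ]), array([0.609 , 0.2234, 0.03  ])]
base front [ 0.6368 -0.0346  0.026 ] [0.6354 0.0075 0.026 ] rib [ 0.6253 -0.0202  0.07  ] [ 0.6249 -0.0069  0.07  ]
[411.75822525 195.05445195] [227.60717229 195.41270405]
```

{"fn": "carry_out", "kwargs": {
  "plan": [
    [[0, 0.3, 21.3, 0, 0, 0, 16], [0, 0.3, 21.3, 0, 0, 0, 16], [0, 0.3, 21.3, 0, 0, 0, 16], [0, 0.3, 21.3, 0, 0, 0, 16], [0, 0.3, 21.3, 0, 0, 0, 16], [0, 0, 21.3, 0, 0, 0, 16], [0, 0, 21.2, 0, 0, 0, 16], [0, 0, 0, 0, 0, 0, 16], [0, 0, 0, 0, 0, 0, 16]]
  ]
}}

```text
time_s: 2.57
ee_pos: [0.5942, 0.0011, 0.1326]
eef_rot: [3.141, -0.001, -3.105]
force: [0.0, 0.4, 1.6]
grip_width: 0.0159
grip_force: 0.0
```

```bash
python3 - <<'E'
from h import *
s=now();print(s[0])
w=[(bp(0,.008,0,.118),bR(0),4)]
for k in range(1,14): w.append((bp(.68*k/13,.008,0,.118),bR(.68*k/13),1))
rows(s,w)
E
```

```text
[0.59418305 0.00105075 0.13264759]
[4.8, -0.5, -0.1, 0, 0, 0]
[4.8, -0.5, -0.1, 0, 0, 0]
[4.8, -0.5, -0.1, 0, 0, 0.001]
[4.9, -0.6, 0, 0, -0.001, 0]
[6.2, 0, -0.3, 0, -0.052, 0]
[6.1, 0, -0.2, 0, -0.053, 0]
[6.2, 0, -0.3, 0, -0.052, 0]
[6.2, 0, -0.3, 0, -0.052, 0]
[6.2, 0, -0.2, 0, -0.053, 0]
[6.2, 0, -0.3, 0, -0.052, 0]
[6.1, 0, -0.2, 0, -0.052, 0]
[6.2, 0, -0.3, 0, -0.052, 0]
[6.2, 0, -0.2, 0, -0.053, 0]
[6.2, 0, -0.3, 0, -0.052, 0]
[6.2, 0.1, -0.3, 0, -0.052, 0]
[6.1, 0, -0.2, 0, -0.053, 0]
[6.2, 0, -0.3, 0, -0.052, 0]
end [ 0.4991 -0.0043  0.1118] maxstep 6.208059278067503 3.0368999999999997
```

{"fn": "carry_out", "kwargs": {
  "plan": [
    [[4.8, -0.5, -0.1, 0, 0, 0, 16], [4.8, -0.5, -0.1, 0, 0, 0, 16], [4.8, -0.5, -0.1, 0, 0, 0, 16], [4.8, -0.5, 0, 0, 0, 0, 16], [6.2, 0, -0.3, 0, -0.052, 0, 16], [6.2, 0, -0.3, 0, -0.052, 0, 16], [6.2, 0, -0.3, 0, -0.052, 0, 16], [6.2, 0, -0.3, 0, -0.052, 0, 16], [6.2, 0, -0.3, 0, -0.052, 0, 16], [6.2, 0, -0.3, 0, -0.052, 0, 16], [6.2, 0, -0.3, 0, -0.052, 0, 16], [6.2, 0, -0.3, 0, -0.052, 0, 16], [6.2, 0, -0.3, 0, -0.052, 0, 16], [6.2, 0, -0.3, 0, -0.052, 0, 16], [6.2, 0, -0.3, 0, -0.052, 0, 16], [6.2, 0, -0.3, 0, -0.052, 0, 16], [6.2, 0, -0.3, 0, -0.054, 0, 16], [0, 0, 0, 0, 0, 0, 16], [0, 0, 0, 0, 0, 0, 16], [0, 0, 0, 0, 0, 0, 16]]
  ]
}}

```text
time_s: 4.23
ee_pos: [0.5, -0.0051, 0.1127]
eef_rot: [3.14, 0.673, -3.106]
force: [0.8, -0.2, 0.2]
grip_width: 0.0161
grip_force: 0.0
```

```bash
python3 - <<'E'
from h import *
from station import telemetry,optics
import cv2
s=now();print(s[0]); 
th=.68
rows(s,[(bp(th,.030,0,.118),bR(th),3),(bp(th,.06,-.01,.21),bR(th),5)])
c=optics.camera("top");pickle.dump(c,open("t2.pkl","wb"));im=c["pixels"][:,:,::-1][145:265,185:345]
cv2.imwrite("pics/t2.png",cv2.resize(im,None,fx=5,fy=5,interpolation=cv2.INTER_CUBIC))
E
```

```text
[ 0.49997218 -0.00506164  0.11274537]
[-6.9, 0.2, 0, 0, -0.002, 0]
[-6.9, 0.3, 0, 0.001, -0.002, 0]
[-6.9, 0.2, 0.1, 0, -0.003, 0]
[-6.0, -2.0, -18.4, 0, 0, 0]
[-6.0, -2.0, -18.4, 0, 0, 0]
[-6.0, -2.0, -18.4, 0, 0, 0]
[-6.0, -2.0, -18.4, 0, 0, 0]
[-6.0, -2.0, -18.4, 0, 0, 0]
end [ 0.482 -0.015  0.216] maxstep 19.456618411224493 0.1719
```

{"fn": "carry_out", "kwargs": {
  "plan": [
    [[-6.9, 0.2, 0, 0, -0.002, 0, 16], [-6.9, 0.2, 0, 0, -0.002, 0, 16], [-6.9, 0.2, 0, 0, -0.003, 0, 16], [-6, -2, -18.4, 0, 0, 0, 40], [-6, -2, -18.4, 0, 0, 0, 40], [-6, -2, -18.4, 0, 0, 0, 40], [-6, -2, -18.4, 0, 0, 0, 40], [-6, -2, -18.4, 0, 0, 0, 40], [0, 0, 0, 0, 0, 0, 40], [0, 0, 0, 0, 0, 0, 40], [0, 0, 0, 0, 0, 0, 40]]
  ]
}}

```text
time_s: 5.2
ee_pos: [0.4815, -0.0152, 0.2148]
eef_rot: [3.141, 0.68, -3.107]
force: [-0.3, -0.2, -0.3]
grip_width: 0.0397
grip_force: 0.0
```

```bash
python3 - <<'E'
from h import *
from station import optics
import cv2
s=now();print(s[0],s[1].as_euler("xyz"))
c=optics.camera("wrist");pickle.dump(c,open("w3.pkl","wb"));cv2.imwrite("pics/w3.png",c["pixels"][:,:,::-1])
for th in(.6,.64,.68,.72): print(th,proj(c,bp(th,0,.065,.146)).round(1),proj(c,bp(th,0,-.065,.146)).round(1))
E
```

```text
[ 0.48154243 -0.01519945  0.21479695] [ 3.14079145  0.68042853 -3.10653205]
0.6 [448.9 176.5] [220.5 176.4]
0.64 [449.9 166.3] [219.8 166.2]
0.68 [450.9 155.8] [219.1 155.7]
0.72 [451.7 145.1] [218.5 145. ]
```

View pics/w3.png

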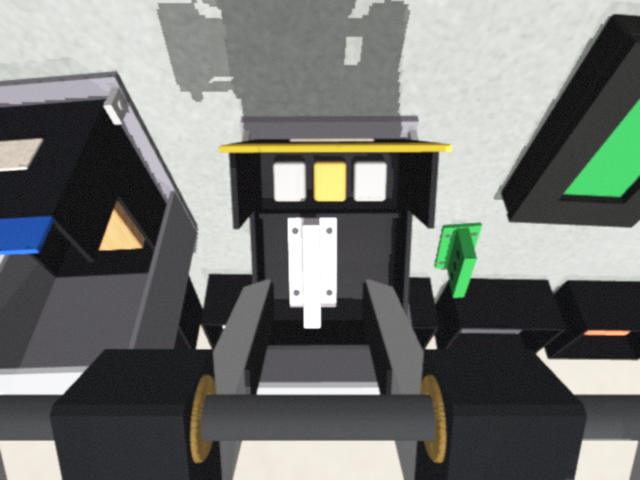

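```bash
cat >> h.py <<'E'
def unbin(c,u,v,th,b):
    K,o,M=cam(c); d=B(th).inv().apply(M@np.linalg.solve(K,[u,v,1.])); q=B(th).inv().apply(o-H)
    return (q+d*(b-q[2])/d[2]).round(4)
E
python3 - <<'E'
from h import *
c=pickle.load(open("w3.pkl","rb"))
for th in (.68,.70):
  for f in(-.005,0.,.005,.01):
    print(th,f,[unbin(c,u,v,th,f+.006)[:2] for u,v in((288,218),(337,218),(288,306),(337,306))],"rib",[unbin(c,u,v,th,f+.05)[:2] for u,v in((304,328),(321,328))])
  print("divider",unbin(c,330,213,th,.027))
E
```

```text
0.68 -0.005 [array([ 0.068 , -0.0372]), array([0.068 , 0.0083]), array([ 0.1567, -0.0388]), array([0.1567, 0.0095])] rib [array([ 0.158 , -0.0217]), array([ 0.158 , -0.0067])]
0.68 0.0 [array([ 0.0669, -0.0369]), array([0.0669, 0.0081]), array([ 0.1545, -0.0385]), array([0.1545, 0.0092])] rib [array([ 0.1555, -0.0216]), array([ 0.1555, -0.0067])]
0.68 0.005 [array([ 0.0658, -0.0365]), array([0.0658, 0.0079]), array([ 0.1522, -0.0381]), array([0.1522, 0.009 ])] rib [array([ 0.1529, -0.0214]), array([ 0.1529, -0.0068])]
0.68 0.01 [array([ 0.0647, -0.0362]), array([0.0646, 0.0076]), array([ 0.15  , -0.0377]), array([0.15  , 0.0087])] rib [array([ 0.1504, -0.0212]), array([ 0.1504, -0.0068])]
divider [0.0578 0.001  0.027 ]
0.7 -0.005 [array([ 0.0677, -0.0371]), array([0.0677, 0.0083]), array([ 0.1554, -0.0386]), array([0.1554, 0.0093])] rib [array([ 0.1574, -0.0216]), array([ 0.1574, -0.0067])]
0.7 0.0 [array([ 0.0667, -0.0368]), array([0.0667, 0.0081]), array([ 0.1532, -0.0382]), array([0.1532, 0.0091])] rib [array([ 0.1549, -0.0215]), array([ 0.1549, -0.0067])]
0.7 0.005 [array([ 0.0657, -0.0364]), array([0.0657, 0.0078]), array([ 0.1511, -0.0379]), array([0.1511, 0.0088])] rib [array([ 0.1525, -0.0213]), array([ 0.1525, -0.0068])]
0.7 0.01 [array([ 0.0647, -0.0361]), array([0.0647, 0.0076]), array([ 0.149 , -0.0375]), array([0.149 , 0.0086])] rib [array([ 0.1501, -0.0211]), array([ 0.1501, -0.0068])]
divider [0.0581 0.001  0.027 ]
```

The yellow lip runs from (220,148) to (450,148), which puts the bin at about 0.69 rad. The bracket rests at a≈0.112, y≈-0.0145 in the bin frame, with its base from (288,218) to (337,306).

```bash
python3 - <<'E'
from h import *
s=now(); th=.69
rows(s,[(bp(th,.112,-.0145,.08),bR(th),6),(bp(th,.112,-.0145,.014),bR(th),6)])
E
```

```text
[-8.8, -0.8, 21.3, 0, -0.002, 0]
[-8.7, -0.7, 21.4, 0, -0.002, 0]
[-8.7, -0.8, 21.4, 0, -0.002, 0]
[-8.7, -0.7, 21.4, 0, -0.001, 0]
[-8.6, -0.8, 21.4, 0.001, -0.002, 0]
[-8.6, -0.7, 21.3, 0, -0.001, 0]
[0, 0, 11.0, 0, 0, 0]
[0, 0, 11.0, 0, 0, 0]
[0, 0, 11.0, 0, 0, 0]
[0, 0, 11.0, 0, 0, 0]
[0, 0, 11.0, 0, 0, 0]
[0, 0, 11.0, 0, 0, 0]
end [ 0.6449 -0.0138  0.0971] maxstep 23.11471392857805 0.12812669511073796
```

{"fn": "carry_out", "kwargs": {
  "plan": [
    [[-8.7, -0.8, 21.4, 0, -0.002, 0, 38], [-8.7, -0.7, 21.4, 0, -0.002, 0, 38], [-8.7, -0.8, 21.4, 0, -0.002, 0, 38], [-8.7, -0.7, 21.4, 0, -0.002, 0, 38], [-8.7, -0.8, 21.4, 0, -0.002, 0, 38], [-8.6, -0.7, 21.3, 0, 0, 0, 38], [0, 0, 11, 0, 0, 0, 38], [0, 0, 11, 0, 0, 0, 38], [0, 0, 11, 0, 0, 0, 38], [0, 0, 11, 0, 0, 0, 38], [0, 0, 11, 0, 0, 0, 38], [0, 0, 11, 0, 0, 0, 38], [0, 0, 0, 0, 0, 0, 38], [0, 0, 0, 0, 0, 0, 38]]
  ]
}}

```text
time_s: 6.42
ee_pos: [0.6447, -0.0135, 0.0968]
eef_rot: [3.14, 0.689, -3.106]
force: [0.5, 0.1, 0.1]
grip_width: 0.0382
grip_force: 0.0
```

{"fn": "carry_out", "kwargs": {
  "plan": [
    [[0, 0, 0, 0, 0, 0, 0], [0, 0, 0, 0, 0, 0, 0], [0, 0, 0, 0, 0, 0, 0], [0, 0, 0, 0, 0, 0, 0], [0, 0, 0, 0, 0, 0, 0], [0, 0, 0, 0, 0, 0, 0], [0, 0, 0, 0, 0, 0, 0], [0, 0, 0, 0, 0, 0, 0]]
  ],
  "squeeze": 35
}}

```text
time_s: 7.08
ee_pos: [0.6454, -0.0138, 0.0988]
eef_rot: [3.141, 0.692, -3.106]
force: [-1.1, -0.8, 3.5]
grip_width: 0.0139
grip_force: 35.0
```

```bash
python3 - <<'E'
from h import *
s=now(); th=.69; print(s[0],s[1].as_euler("xyz"),bp(th,.112,-.0145,.014))
q=B(th).inv().apply(s[0]-H);print(q)
rows(s,[(bp(th,.112,-.0145,.17),bR(th),14)])
E
```

```text
[ 0.64539823 -0.01378823  0.09881912] [ 3.14083321  0.69207583 -3.10625577] [ 0.64492799 -0.01378029  0.09708961]
[ 0.11346314 -0.01452439  0.01503491]
[0.1, 0, -11.1, 0, 0, 0]
[0.1, 0, -11.1, 0, 0, 0]
[0.1, 0, -11.1, 0, 0, 0]
[0.1, 0, -11.1, 0, 0, 0]
[0.1, 0, -11.1, 0, 0, 0]
[0.1, 0, -11.1, 0, 0, 0]
[0.1, 0, -11.0, 0, 0, 0]
[0.1, 0, -11.1, 0, 0, 0]
[0.1, 0, -11.0, 0, 0, 0]
[0, 0, -11.1, 0, 0, 0]
[0.1, 0, -11.0, 0, 0.001, 0]
[0.1, 0.1, -11.1, 0, 0, 0]
[0, 0, -11.0, 0, 0.001, 0]
[0.1, 0.1, -11.1, 0.001, 0, 0]
end [ 0.5457 -0.0172  0.2174] maxstep 11.100900864344299 0.0573
```

{"fn": "carry_out", "kwargs": {
  "plan": [
    [[0.1, 0, -6, 0, 0, 0, 0], [0.1, 0, -11, 0, 0, 0, 0], [0.1, 0, -11, 0, 0, 0, 0], [0.1, 0, -11, 0, 0, 0, 0], [0.1, 0, -11, 0, 0, 0, 0], [0.1, 0, -11, 0, 0, 0, 0], [0.1, 0, -11, 0, 0, 0, 0], [0.1, 0, -11, 0, 0, 0, 0], [0.1, 0, -11, 0, 0, 0, 0], [0.1, 0, -11, 0, 0, 0, 0], [0.1, 0, -11, 0, 0, 0, 0], [0.1, 0, -11, 0, 0, 0, 0], [0.1, 0, -11, 0, 0, 0, 0], [0.1, 0, -11, 0, 0, 0, 0], [0, 0, -6, 0, 0, 0, 0], [0, 0, 0, 0, 0, 0, 0], [0, 0, 0, 0, 0, 0, 0]]
  ]
}}

```text
time_s: 8.5
ee_pos: [0.5453, -0.0174, 0.2168]
eef_rot: [3.141, 0.691, -3.106]
force: [-0.2, 0.1, -2.4]
grip_width: 0.0137
grip_force: 35.0
```

```bash
python3 - <<'E'
from h import *
from station import telemetry,optics
import cv2
s=now(); print(s[0],telemetry.get_obs()["force"],telemetry.get_obs()["moment"])
c=optics.camera("wrist");pickle.dump(c,open("w4.pkl","wb"));cv2.imwrite("pics/w4.png",c["pixels"][:,:,::-1])
Rp=R.from_euler("z",-.035)*D0
rows(s,[(np.array([.56,.13,.25]),bR(.3),8),(np.array([.5505,.252,.16]),Rp,8)])
E
```

```text
[ 0.54529795 -0.01736397  0.21680663] [-0.2069476   0.10692337 -2.37539152] [ 0.05349407  0.52903798 -0.00977519]
[-4.6, 18.3, -1.6, 0, 0.049, 0]
[-4.5, 18.4, -1.8, 0, 0.049, 0]
[-4.4, 18.3, -2.0, 0, 0.049, 0]
[-4.3, 18.4, -2.3, 0, 0.049, 0]
[-4.1, 18.3, -2.4, 0, 0.049, 0]
[-4.0, 18.4, -2.7, 0, 0.049, 0]
[-3.9, 18.3, -2.8, 0, 0.049, 0]
[-3.8, 18.4, -3.1, 0.001, 0.048, 0.001]
[4.0, 15.3, 10.6, 0.001, 0.038, 0.009]
[3.7, 15.2, 10.7, 0.001, 0.037, 0.009]
[3.4, 15.2, 10.8, 0.001, 0.038, 0.009]
[3.2, 15.2, 10.9, 0.002, 0.037, 0.008]
[2.9, 15.2, 11.0, 0.001, 0.038, 0.009]
[2.6, 15.2, 11.1, 0.002, 0.037, 0.008]
[2.3, 15.2, 11.1, 0.001, 0.038, 0.009]
[2.0, 15.3, 11.2, 0.002, 0.037, 0.008]
end [0.5505 0.252  0.16  ] maxstep 19.066462702871764 2.8077
```

View pics/w4.png

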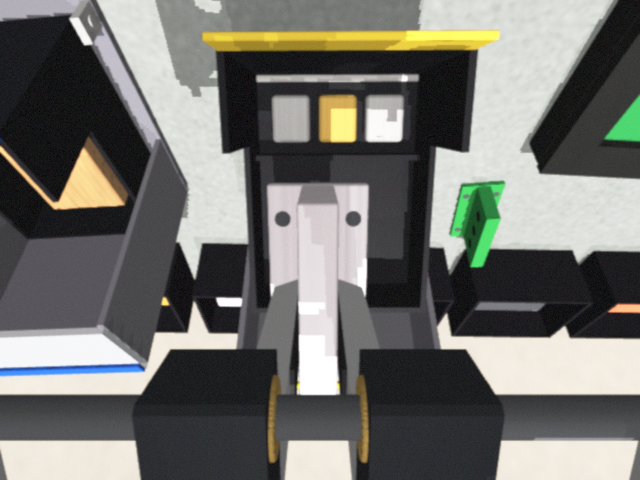

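The bracket is held, with its base front edge at (267..368,184) and the rib top front at (299..338,204). I'll check its pitch in the grip.

```bash
python3 - <<'E'
from h import *
from scipy.optimize import least_squares
c=pickle.load(open("w4.pkl","rb")); p,r=now()
# bracket in tool frame: own x = tool -x (front at -x), z = -tool z ; unknown x,y,h(underside beyond TCP),pitch,yaw
pts=np.array([[-.045,-.022,.006],[-.045,.022,.006],[-.045,-.007,.05],[-.045,.007,.05]])
obs=np.array([[267,184],[368,184],[299,204],[338,204]])
def f(q):
    b=R.from_euler("zy",[q[4],q[3]]).apply(pts)
    t=D0.apply(b)+[q[0],q[1],q[2]]
    return (np.array([proj(c,p+r.apply(x)) for x in t])-obs).ravel()
for fix in (None,0.):
    g=(lambda q:np.r_[f(q),(q[2]-.015)*300,(q[0])*300]) if fix is None else (lambda q:f([q[0],q[1],q[2],0,q[3]]))
    s=least_squares(g,[0,0,.015,0,0] if fix is None else [0,0,.015,0]);print(s.x.round(4),s.fun.round(1))
E
```

```text
[0.0055 0.0006 0.0146 0.0141 0.0003] [ 1.2  0.1 -0.1  0.1 -1.4 -0.   0.5  0.  -0.1  1.7]
[0.0053 0.0006 0.0125 0.0003] [ 0.9  0.8  0.2  0.8 -1.6 -0.7  0.7 -0.6]
```

{"fn": "carry_out", "kwargs": {
  "plan": [
    [[-4.6, 18.4, -1.6, 0, 0.049, 0, 0], [-4.5, 18.4, -1.8, 0, 0.049, 0, 0], [-4.4, 18.4, -2, 0, 0.049, 0, 0], [-4.3, 18.4, -2.3, 0, 0.049, 0, 0], [-4.1, 18.4, -2.4, 0, 0.049, 0, 0], [-4, 18.4, -2.7, 0, 0.049, 0, 0], [-3.9, 18.4, -2.8, 0, 0.049, 0, 0], [-3.8, 18.4, -3.1, 0, 0.048, 0, 0], [4, 15.3, 10.6, 0.001, 0.038, 0.009, 0], [3.7, 15.2, 10.7, 0.001, 0.037, 0.009, 0], [3.4, 15.2, 10.8, 0.001, 0.038, 0.009, 0], [3.2, 15.2, 10.9, 0.002, 0.037, 0.008, 0], [2.9, 15.2, 11, 0.001, 0.038, 0.009, 0], [2.6, 15.2, 11.1, 0.002, 0.037, 0.008, 0], [2.3, 15.2, 11.1, 0.001, 0.038, 0.009, 0], [2, 15.3, 11.2, 0.002, 0.037, 0.008, 0], [0, 0, 0, 0, 0, 0, 0], [0, 0, 0, 0, 0, 0, 0], [0, 0, 0, 0, 0, 0, 0]]
  ]
}}

```text
time_s: 10.13
ee_pos: [0.5506, 0.2521, 0.1601]
eef_rot: [3.142, 0.001, 3.108]
force: [0.1, 0.5, -1.9]
grip_width: 0.014
grip_force: 35.0
```

```bash
python3 - <<'E'
from h import *
from station import telemetry,optics
import cv2
s=now(); print(s[0],s[1].as_euler("xyz"))
c=optics.camera("wrist");pickle.dump(c,open("w5.pkl","wb"));cv2.imwrite("pics/w5.png",c["pixels"][:,:,::-1])
E
```

```text
[0.55060298 0.25210557 0.16006687] [3.14150652e+00 8.86588769e-04 3.10835868e+00]
```

View pics/w5.png

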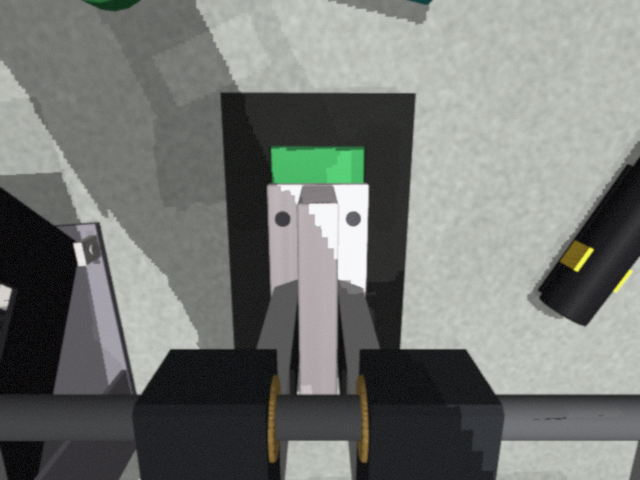

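The bracket is aligned with the pad. The green recess's front edge is at (271..364,148).

```bash
python3 - <<'E'
from h import *
c=pickle.load(open("w5.pkl","rb")); s=now()
a,b=unproj(c,271,147.5,.03),unproj(c,364,147.5,.03); print(a,b,(a+b)/2+[.06,-.002,0])
print([unproj(c,u,v,.04) for u,v in((222,94),(414,94))])
Rp=R.from_euler("z",-.035)*D0
rows(s,[(np.array([.556,.252,.07]),Rp,8),(np.array([.556,.252,.046]),Rp,6)])
E
```

```text
[0.48944505 0.22122929 0.03      ] [0.49162691 0.28729103 0.03      ] [0.55053598 0.25226016 0.03      ]
[array([0.45298378, 0.19187104, 0.04      ]), array([0.45721115, 0.31968527, 0.04      ])]
[-0.7, 0, 11.3, 0, 0, 0]
[-0.6, 0, 11.3, 0, 0, 0]
[-0.7, 0, 11.3, 0, 0, 0]
[-0.6, 0, 11.3, 0, 0, 0]
[-0.7, 0, 11.3, 0, 0, 0]
[-0.6, 0.1, 11.4, 0, 0, 0]
[-0.7, 0, 11.3, 0, 0.001, 0.001]
[-0.6, 0.1, 11.4, 0, 0, 0]
[0, 0, 4.0, 0, 0, 0]
[0, 0, 4.0, 0, 0, 0]
[0, 0, 4.0, 0, 0, 0]
[0, 0, 4.0, 0, 0, 0]
[0, 0, 4.0, 0, 0, 0]
[0, 0, 4.0, 0, 0, 0]
end [0.556 0.252 0.046] maxstep 11.416216536138407 0.08103443712397834
```

{"fn": "carry_out", "kwargs": {
  "plan": [
    [[-0.7, 0, 11.3, 0, 0, 0, 0], [-0.7, 0, 11.3, 0, 0, 0, 0], [-0.7, 0, 11.3, 0, 0, 0, 0], [-0.7, 0, 11.3, 0, 0, 0, 0], [-0.7, 0, 11.3, 0, 0, 0, 0], [-0.6, 0, 11.3, 0, 0, 0, 0], [-0.6, 0, 11.3, 0, 0, 0, 0], [-0.6, 0, 11.3, 0, 0, 0, 0], [0, 0, 4, 0, 0, 0, 0], [0, 0, 4, 0, 0, 0, 0], [0, 0, 4, 0, 0, 0, 0], [0, 0, 4, 0, 0, 0, 0], [0, 0, 3.5, 0, 0, 0, 0], [0, 0, 3, 0, 0, 0, 0], [0, 0, 0, 0, 0, 0, 0], [0, 0, 0, 0, 0, 0, 0], [0, 0, 0, 0, 0, 0, 0]]
  ]
}}

```text
time_s: 11.6
ee_pos: [0.5559, 0.2524, 0.0476]
eef_rot: [3.141, 0.001, 3.108]
force: [0.5, -0.7, -2.3]
grip_width: 0.0138
grip_force: 35.0
```

No contact yet, so I'll lower in small steps.

{"fn": "carry_out", "kwargs": {
  "plan": [
    [[0, 0, 0.8, 0, 0, 0, 0], [0, 0, 0.8, 0, 0, 0, 0], [0, 0, 0, 0, 0, 0, 0], [0, 0, 0, 0, 0, 0, 0]]
  ]
}}

```text
time_s: 11.93
ee_pos: [0.5557, 0.2523, 0.0458]
eef_rot: [3.141, 0.0, 3.108]
force: [-0.3, 0.6, -2.5]
grip_width: 0.0137
grip_force: 35.0
```

{"fn": "carry_out", "kwargs": {
  "plan": [
    [[0, 0, 0.7, 0, 0, 0, 0], [0, 0, 0.7, 0, 0, 0, 0], [0, 0, 0, 0, 0, 0, 0], [0, 0, 0, 0, 0, 0, 0]]
  ]
}}

```text
time_s: 12.27
ee_pos: [0.5557, 0.2523, 0.0443]
eef_rot: [3.141, 0.0, 3.108]
force: [0.3, 0.2, -2.4]
grip_width: 0.0137
grip_force: 35.0
```

{"fn": "carry_out", "kwargs": {
  "plan": [
    [[0, 0, 0.7, 0, 0, 0, 0], [0, 0, 0.7, 0, 0, 0, 0], [0, 0, 0, 0, 0, 0, 0], [0, 0, 0, 0, 0, 0, 0]]
  ]
}}

```text
time_s: 12.6
ee_pos: [0.5557, 0.2523, 0.0429]
eef_rot: [3.141, 0.0, 3.108]
force: [-0.3, 0.6, -1.6]
grip_width: 0.0136
grip_force: 35.0
```

{"fn": "carry_out", "kwargs": {
  "plan": [
    [[0, 0, 0.5, 0, 0, 0, 0], [0, 0, 0.5, 0, 0, 0, 0], [0, 0, 0, 0, 0, 0, 0], [0, 0, 0, 0, 0, 0, 0]]
  ]
}}

```text
time_s: 12.93
ee_pos: [0.5557, 0.2523, 0.0419]
eef_rot: [3.141, 0.0, 3.108]
force: [-0.9, 0.0, -2.5]
grip_width: 0.0137
grip_force: 35.0
```

{"fn": "carry_out", "kwargs": {
  "plan": [
    [[0, 0, 0.5, 0, 0, 0, 0], [0, 0, 0.5, 0, 0, 0, 0], [0, 0, 0, 0, 0, 0, 0], [0, 0, 0, 0, 0, 0, 0]]
  ]
}}

```text
time_s: 13.27
ee_pos: [0.5557, 0.2523, 0.0409]
eef_rot: [3.141, 0.0, 3.108]
force: [-0.5, -0.7, -1.6]
grip_width: 0.0139
grip_force: 35.0
```

{"fn": "carry_out", "kwargs": {
  "plan": [
    [[0, 0, 0.5, 0, 0, 0, 0], [0, 0, 0.5, 0, 0, 0, 0], [0, 0, 0, 0, 0, 0, 0], [0, 0, 0, 0, 0, 0, 0]]
  ]
}}

```text
time_s: 13.6
ee_pos: [0.5558, 0.2523, 0.04]
eef_rot: [3.141, 0.0, 3.108]
force: [0.2, -1.4, -1.4]
grip_width: 0.0138
grip_force: 35.0
```

{"fn": "carry_out", "kwargs": {
  "plan": [
    [[0, 0, 0.5, 0, 0, 0, 0], [0, 0, 0.5, 0, 0, 0, 0], [0, 0, 0, 0, 0, 0, 0], [0, 0, 0, 0, 0, 0, 0]]
  ]
}}

```text
time_s: 13.93
ee_pos: [0.5559, 0.2523, 0.0399]
eef_rot: [3.141, 0.001, 3.108]
force: [-4.2, -2.4, 8.5]
grip_width: 0.0136
grip_force: 35.0
```

```bash
python3 - <<'E'
from h import *
from station import telemetry,optics
import cv2
s=now(); print(s[0],telemetry.get_obs()["force"])
c=optics.camera("scene");im=c["pixels"][:,:,::-1][290:390,270:420]
a=cv2.resize(im,None,fx=4,fy=4,interpolation=cv2.INTER_CUBIC)
w=optics.camera("wrist");pickle.dump(w,open("w6.pkl","wb"));b=w["pixels"][100:300,210:430,::-1]
cv2.imwrite("pics/m6.png",np.hstack([cv2.resize(a,(450,300)),cv2.resize(b,(330,300))]))
E
```

```text
[0.55587772 0.25230719 0.0399173 ] [-4.17944035 -2.35072067  8.49254074]
```

View pics/m6.png

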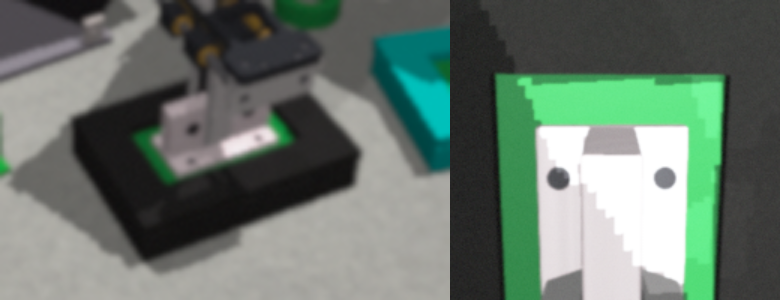

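The bracket is in the recess with even margins and 8.5 N of contact. I'll release and retreat.

{"fn": "carry_out", "kwargs": {
  "plan": [
    [[0, 0, 0, 0, 0, 0, 0], [0, 0, 0, 0, 0, 0, 32], [0, 0, 0, 0, 0, 0, 32], [0, 0, 0, 0, 0, 0, 32], [0, 0, 0, 0, 0, 0, 32], [0, 0, -5, 0, 0, 0, 32], [0, 0, -15, 0, 0, 0, 32], [0, 0, -20, 0, 0, 0, 32], [0, 0, -30, 0, 0, 0, 32], [0, 0, -30, 0, 0, 0, 32], [0, 0, -30, 0, 0, 0, 32], [0, 0, -30, 0, 0, 0, 32], [0, 0, -30, 0, 0, 0, 16], [0, 0, 0, 0, 0, 0, 16], [0, 0, 0, 0, 0, 0, 16]]
  ]
}}

```text
time_s: 15.28
ee_pos: [0.5561, 0.2524, 0.2308]
eef_rot: [3.14, 0.003, 3.108]
force: [0.9, 0.0, -0.8]
grip_width: 0.0171
grip_force: 0.0
```

```bash
python3 - <<'E'
from h import *
from station import optics
import cv2
s=now(); print(s[0])
w=optics.camera("wrist");pickle.dump(w,open("w7.pkl","wb"));cv2.imwrite("pics/w7.png",w["pixels"][:,:,::-1])
for n in("p",): print(proj(w,[.5505,.252,.08]))
# push pose: in front of lip, fingers vertical; tip at 25mm below lip, outer face a=-.004
w1=bp(.69,-.06,0,.146)+[0,0,.1]; w2=bp(.69,-.035,0,.11)
print(w1,w2)
rows(s,[(w1,bR(0),10)])
E
```

```text
[0.55608684 0.25241004 0.23075284]
[316.28267736 215.84940651]
[ 0.42787607 -0.00687133  0.18940969] [ 0.47004671 -0.00539475  0.07755826]
[12.0, -26.3, 4.1, 0, 0, -0.007]
[12.1, -26.3, 4.0, 0, 0, -0.007]
[12.3, -26.2, 4.1, 0, 0, -0.007]
[12.5, -26.1, 4.0, 0, 0, -0.007]
[12.7, -26.0, 4.1, 0, 0.001, -0.007]
[12.9, -25.9, 4.1, 0, 0, -0.007]
[13.0, -25.8, 4.1, 0, 0.001, -0.007]
[13.2, -25.7, 4.1, 0, 0, -0.007]
[13.4, -25.7, 4.0, 0.001, 0.001, -0.006]
[13.6, -25.6, 4.1, 0, 0, -0.007]
end [ 0.4279 -0.0069  0.1894] maxstep 29.27678261011616 0.4051721856198917
```

View pics/w7.png

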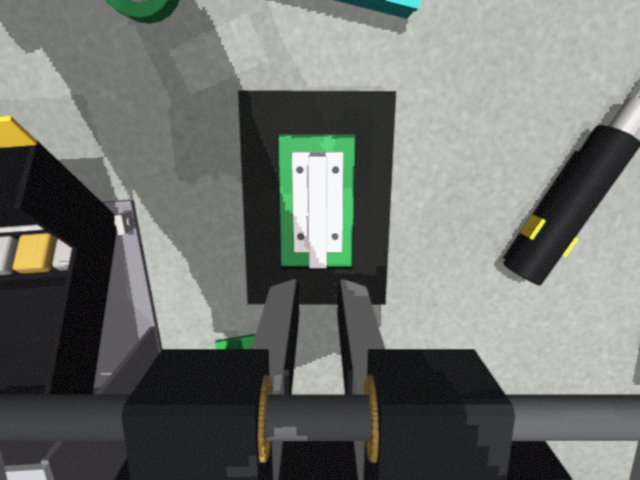

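The bracket rests centred in the recess, with its base at (292..343,152..252) and the green floor at (280..355,135..267). Next I'll push the bin shut from in front of the lip.

{"fn": "carry_out", "kwargs": {
  "plan": [
    [[12, -26.3, 4, 0, 0, -0.007, 16], [12, -26.3, 4, 0, 0, -0.007, 16], [12.3, -26.2, 4, 0, 0, -0.007, 16], [12.5, -26.1, 4, 0, 0, -0.007, 16], [12.7, -26, 4, 0, 0, -0.007, 16], [12.9, -25.9, 4, 0, 0, -0.007, 16], [13, -25.8, 4, 0, 0, -0.007, 16], [13.2, -25.7, 4, 0, 0, -0.007, 16], [13.4, -25.7, 4, 0, 0, -0.007, 16], [13.6, -25.6, 4, 0, 0, -0.007, 16], [0, 0, 20, 0, 0, 0, 16], [0, 0, 20, 0, 0, 0, 16], [0, 0, 20, 0, 0, 0, 16], [0, 0, 25, 0, 0, 0, 16], [0, 0, 0, 0, 0, 0, 16], [0, 0, 0, 0, 0, 0, 16]]
  ]
}}

```text
time_s: 16.67
ee_pos: [0.4266, -0.007, 0.1029]
eef_rot: [3.141, -0.003, -3.105]
force: [-0.9, 1.1, -0.1]
grip_width: 0.0158
grip_force: 0.0
```

```bash
python3 - <<'E'
from h import *
s=now(); print(s[0],s[1].as_euler("xyz"))
t=bp(0,-.018,0,.095); print(t)
rows(s,[(t,bR(0),16)])
E
```

```text
[ 0.42658742 -0.00700359  0.1029124 ] [ 3.14081022 -0.00329266 -3.10510316]
[ 0.54901102 -0.00262987  0.11      ]
[-7.7, 0, -0.5, 0, 0, 0]
[-7.7, 0, -0.5, 0, 0, 0]
[-7.6, 0, -0.5, 0, 0, 0]
[-7.7, 0, -0.5, 0, 0, 0]
[-7.6, 0, -0.5, 0, 0, 0]
[-7.7, 0, -0.5, 0, 0, 0]
[-7.6, 0, -0.4, 0, 0, 0]
[-7.7, 0, -0.5, 0, 0, 0]
[-7.6, 0, -0.4, 0, 0, 0]
[-7.7, 0, -0.5, 0, 0, 0]
[-7.6, 0, -0.4, 0, -0.001, 0]
[-7.7, 0, -0.5, 0, 0, 0]
[-7.6, 0, -0.4, 0, -0.001, 0]
[-7.7, 0, -0.4, 0, 0, 0]
[-7.6, 0, -0.5, 0, -0.001, 0.001]
[-7.7, -0.1, -0.4, 0.001, 0, 0]
end [ 0.549  -0.0026  0.11  ] maxstep 7.716216689544171 0.08103443712397834
```

{"fn": "carry_out", "kwargs": {
  "plan": [
    [[-7.7, 0, -0.5, 0, 0, 0, 16], [-7.7, 0, -0.5, 0, 0, 0, 16], [-7.7, 0, -0.5, 0, 0, 0, 16], [-7.7, 0, -0.5, 0, 0, 0, 16], [-7.7, 0, -0.5, 0, 0, 0, 16], [-7.7, 0, -0.5, 0, 0, 0, 16], [-7.7, 0, -0.5, 0, 0, 0, 16], [-7.7, 0, -0.5, 0, 0, 0, 16], [-7.7, 0, -0.5, 0, 0, 0, 16], [-7.7, 0, -0.5, 0, 0, 0, 16], [-7.7, 0, -0.5, 0, 0, 0, 16], [-7.7, 0, -0.5, 0, 0, 0, 16], [-7.7, 0, -0.5, 0, 0, 0, 16], [-7.7, 0, -0.5, 0, 0, 0, 16], [-7, 0, -0.5, 0, 0, 0, 16], [-6, 0, -0.5, 0, 0, 0, 16], [0, 0, 0, 0, 0, 0, 16], [0, 0, 0, 0, 0, 0, 16]]
  ]
}}

```text
time_s: 18.17
ee_pos: [0.5485, -0.0027, 0.1117]
eef_rot: [3.141, 0.0, -3.105]
force: [-0.1, 0.7, -0.1]
grip_width: 0.0161
grip_force: 0.0
```

{"fn": "carry_out", "kwargs": {
  "plan": [
    [[-1.5, 0, 0, 0, 0, 0, 16], [-1.5, 0, 0, 0, 0, 0, 16], [0, 0, 0, 0, 0, 0, 16], [0, 0, 0, 0, 0, 0, 16]]
  ]
}}

```text
time_s: 18.5
ee_pos: [0.5513, -0.0026, 0.1119]
eef_rot: [3.141, 0.001, -3.105]
force: [-0.4, 0.0, -0.5]
grip_width: 0.0158
grip_force: 0.2
```

{"fn": "carry_out", "kwargs": {
  "plan": [
    [[-1.5, 0, 0, 0, 0, 0, 16], [-1.5, 0, 0, 0, 0, 0, 16], [0, 0, 0, 0, 0, 0, 16]]
  ]
}}

```text
time_s: 18.75
ee_pos: [0.5534, -0.0025, 0.112]
eef_rot: [3.141, -0.002, -3.105]
force: [-12.1, -1.3, 8.4]
grip_width: 0.0158
grip_force: 5.9
```

{"fn": "carry_out", "kwargs": {
  "plan": [
    [[-1, 0, 0, 0, 0, 0, 16], [-1, 0, 0, 0, 0, 0, 16], [0, 0, 0, 0, 0, 0, 16]]
  ]
}}

```text
time_s: 19.0
ee_pos: [0.5534, -0.0025, 0.112]
eef_rot: [3.141, -0.008, -3.105]
force: [-31.6, -1.5, 17.2]
grip_width: 0.016
grip_force: 15.7
```

The bin is against its stop: the tool no longer advances and the force has risen to 32 N. I'll back off and go up and clear.

{"fn": "carry_out", "kwargs": {
  "plan": [
    [[4, 0, 0, 0, 0, 0, 16], [15, 0, 0, 0, 0, 0, 16], [25, 0, 0, 0, 0, 0, 16], [25, 0, 0, 0, 0, 0, 16], [0, 0, -30, 0, 0, 0, 16], [0, 0, -30, 0, 0, 0, 16], [0, 0, -30, 0, 0, 0, 16], [0, 0, -30, 0, 0, 0, 16], [20, 0, -30, 0, 0, 0, 16], [20, 0, -30, 0, 0, 0, 16], [0, 0, 0, 0, 0, 0, 16], [0, 0, 0, 0, 0, 0, 16], [0, 0, 0, 0, 0, 0, 16]]
  ]
}}

```text
time_s: 20.08
ee_pos: [0.4474, -0.0064, 0.2914]
eef_rot: [3.141, 0.0, -3.105]
force: [-0.3, -0.7, 0.0]
grip_width: 0.0161
grip_force: 0.0
```

```bash
python3 - <<'E'
from station import optics,telemetry
import cv2
print(telemetry.get_obs()["force"],abs(telemetry.get_obs()["joint_vel"]).max())
c=optics.camera("scene")
cv2.imwrite("pics/end.png",cv2.resize(c["pixels"][170:400,130:450,::-1],(800,575),interpolation=cv2.INTER_CUBIC))
E
```

```text
[-0.28108289 -0.70094079  0.04040541] 0.025118129718986158
```

View pics/end.png

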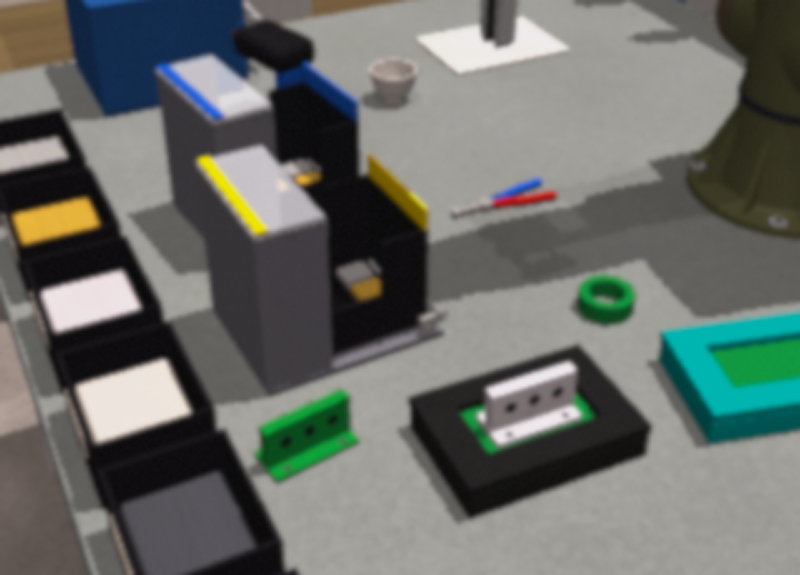

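The bracket sits flat and rib up in the pad, both bins are shut (yellow lip at (397,190)), and the other things have not moved.

```bash
python3 -c "
from station import ctrl
print(ctrl.hand_in())"
```

```text
the job is handed in; nothing more can be done
None
```

I handed the job in at about 20 s: the bracket lies flat, rib up, in the black pad's recess, the yellow bin is pushed shut, and the blue bin and the bystanders look unmoved in the last picture (no verdict was returned).

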